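# Turn the spice carousel until the pepper mill faces front

### The arm

A 6-joint arm with a two-finger parallel gripper is mounted at the origin on the work surface. World frame = base frame: x ahead of the robot, y to its left, z up, the work surface at z = 0. Lengths are in mm, angles in rad, forces in N, time in s.
With the tool pointing down it reaches from about 275 to 750 mm from the base axis. Payload 10.2 kg.
Tool frame: the origin (TCP) lies midway between the tips of the shut fingers; the grasp point (between the pads) lies 19 mm behind it; z points along the fingers, y is the line along which they close (so a half turn about z gives the same grasp; the last joint's range is limited). The gripper opens to 85 mm and grips with 20 to 120 N. Pads are 22 mm wide; open, the fingers measure 114 mm over their backs; the gripper's body (76 mm by 85 mm) begins 54 mm behind the grasp point. The pads swing forward as they close: fully open they stand 13 mm farther back than shut.
Start: joints at [0.974, 0.313, 1.498, -0, 1.331, -0.223], TCP at [191.72, 488.748, 231.294] pointing down, gripper open.
Joint ranges: [-2.94, 2.94], [-0.97, 2.17], [0.19, 2.56], [-1.23, 4.37], [0.02, 3.11], [-2.88, 2.88]. Speed limits (rad/s): [2.39, 2.39, 3.01, 3.14, 3.14, 3.14].

### API

Orientations are given as a unit quaternion [w, x, y, z].
In Python, from rig import ctrl gives the robot as it stands.
- The arm moves only by the tool send_rows, never from a script. Its argument "targets" is a list of rows, each an object with "offset": the shift along the world's x, y, z in cm, a list of three; "spin": the turn about the world's z in rad. A call has 1 to 8 rows; each row is the pose to reach, as a shift and turn from the pose commanded when the call began; what a row does not reach only later rows make up. A row lasts 1/12 s, in which the tool goes at most 41.7 mm and 7.16 degrees, less where a joint would pass 70% of its speed; a pose out of reach is approached as far as the arm can. A call with a gripper value outside its range is refused whole. "grip" is the opening, from 0 (shut) to 1 (fully open), set as the call begins (left out, the last holds). The fingers move at their own pace and stop on an object; "squeeze" is the grip in N (left out, the last holds). Time passes only in rows, so rows that repeat a pose let the fingers close. It gives the time, the measured TCP pose, the force, the opening and the grip force at its end, in the units of the state.
- ctrl.sense(): the state, without advancing time (a new reading comes with each control period).
- ctrl.capture(name): name is "scene" or "top" or "wrist"; returns (picture, depth): 420x560x3 uint8, red, green, blue; 420x560 float32, mm along the optical axis (not along the pixel's ray), 0 where there is no reading.
- ctrl.calibration(name): a dict with "fx", "fy", "cx", "cy" (pixels), "view" (4x4, takes a point from world to camera coordinates); the wrist camera has in their place "mount" (4x4, takes a point from camera to tool coordinates, whose origin is the TCP and whose axes are the flange's). Camera axes: x right, y down, z forward; pixel columns grow to the right and rows downward; lengths in mm; the calibration is good to about 2 mm. The wrist camera is an equidistant fisheye: a pixel r from the principal point sees the ray r / f radians off the axis. A picture is of the moment at which its call begins: read the wrist's pose just before it. calibration takes no time and is no camera call.
- ctrl.finish_job(): hands the job in; it is judged then, once.
Trained networks look in the newest picture that a camera, given by its name, has taken for a name from the list of things; names that differ only in an ending like _2 or _b are one class to them, and where a whole thing is asked for, a point or a joint stands for the part that bears it (a point fixed in the world has none). Each returns a list of dicts, best first, with "conf" (0 to 1); they miss things now and then, are a little off and sometimes report something else, mostly with a low value. They report only what shows in the picture. A call takes as long as a camera call. They do not tell look-alikes from the thing itself.
- ctrl.search_frame(camera, query): "box" ([left, top, right, bottom] in pixels, round what is visible of it).
- ctrl.place_of(camera, query): "uv" ([column, row] in pixels: a listed point, or the origin of a listed thing).
The state is a dict: "time_s": time; "joints": joint angles; "dq": joint speeds; "tau": joint torques, N m; "eef_pos": TCP position; "ee_rot": TCP orientation; "force": force on the tool from outside, world axes, zero at the start; "wrist_torque": the same for the moment, N m; "grip_width": opening from 0.0 (shut) to 1.0 (fully open); "grip_force": force on a finger pad.
Only numpy, scipy, OpenCV 4.12 (cv2) and the standard library are available. Lean on these libraries where they do the work, as an engineer would, in place of code of your own. Each camera call takes 0.05 s, during which the arm holds its last target. There are 200 camera calls.

### The job

Turn the spice carousel by gently pushing the pegs on its rim with the fingertips, until the waisted wooden pepper mill stands at the front, in line with the middle of the dark wooden tongue of the stand, then take the hand away. Do not grip or lift anything or whirl the carousel round, do not touch the things standing on it (they ride along and stay standing where they are on the deck), and leave the rice bowl and the colander where they are.

Things in the scene. Friction and masses are not known exactly. Their poses are not given: they have to be found in the camera images.
- stand: Fixed dark wooden stand under the carousel: disc of radius 115 mm, 18 mm high, with a flat tongue (30 mm wide, 14 mm high) out to 210 mm from the axis, so 55 mm of it shows beyond the deck. Origin on the carousel's axis at counter height, z up, -x along the tongue. The tongue marks the front and points within 0.4 rad of world -x, towards the robot.
- carousel: Wooden deck of a spice carousel, radius 155 mm, 12 mm thick, top 40 mm above the counter. Turns either way without end about a fixed upright axis; slight drag (under 1 N at the rim), stays where it is left. Origin on the axis at its underside. Six pegs stand on its rim at 30, 90, 150, 210, 270, 330 degrees from its own x axis; five containers stand loose on it, centres 70 mm from the axis.
- peg (a point): Top of one of the six alike upright wooden pegs on the deck's rim (the one at 30 degrees), 95 mm above the counter. Pegs are round, 12 mm thick, rise 55 mm above the deck, centres 140 mm from the axis, 60 degrees apart, and turn with the deck.
- mill: Waisted pepper mill of turned wood with a small round knob on top, 95 mm high, 46 mm across the foot, about 0.14 kg, the only waisted thing on the deck. Stands loose on the deck, 70 mm from the axis, held by friction only. Origin at the centre of its underside, z up.
- tub: Plain straight wooden tub with lid, 45 mm across, 72 mm high, loose on the deck; origin at the centre of its underside. To be left alone on the deck.
- jar: Glass jar with a steel cap, 50 mm across, 65 mm high, loose on the deck; origin at the centre of its underside. To be left alone on the deck.
- can: Can, 48 mm across, 75 mm high, loose on the deck; origin at the centre of its underside. To be left alone on the deck.
- cup: Small white ceramic cup, 52 mm across the mouth, 55 mm high, loose on the deck; origin at the centre of its underside. To be left alone on the deck.
- rice_bowl: White ceramic rice bowl, 116 mm across, 58 mm high, standing loose on the counter beside the carousel, about 280 mm from its axis; origin at the centre of its underside. Not to be moved.
- colander: Red plastic colander with two ear handles, 224 mm across (268 mm over the handles), 92 mm high, loose on the counter to the robot's right; origin at the centre of its underside. Not to be moved.
Not all that is in view belongs to the job. Leave any blue or red look-alike of the mill alone.

How it is judged (in metres and radians):
On the way, in this order (a step that is already met when the one before it is completed fails the run):
1. the carousel is turned: a rim peg has moved 40 mm (distance of peg from where it was at the start of the episode above 0.04 m).
2. the pepper mill stands at the front, at rest (y of mill in the frame of stand between -0.011 and 0.011 m and x of mill in the frame of stand below -0.05 m and angular speed of carousel below 0.03 rad/s), for 0.2 s.
At the end, for the whole second after the job is handed in: Mill centred within 11 mm of the tongue's middle line, on the tongue's side of the axis; carousel at rest; mill, tub, jar, can and cup upright on the deck, 55 to 85 mm from the axis; bowl and colander within 15 mm of where they were (all of step 2 and horizontal distance between mill and carousel between 0.055 and 0.085 m and angle between each of mill, tub, jar, can, cup's own z axis and vertical below 0.1 rad and height (world z) of mill between 0.036 and 0.046 m and horizontal distance between tub and carousel between 0.055 and 0.085 m and height (world z) of tub between 0.036 and 0.046 m and horizontal distance between jar and carousel between 0.055 and 0.085 m and height (world z) of jar between 0.036 and 0.046 m and horizontal distance between can and carousel between 0.055 and 0.085 m and height (world z) of can between 0.036 and 0.046 m and horizontal distance between cup and carousel between 0.055 and 0.085 m and height (world z) of cup between 0.036 and 0.046 m and linear speed of mill below 0.01 m/s and distance of each of rice_bowl, colander from where it was at the start of the episode below 0.015 m); the robot touches nothing.
It fails at once if the robot touches a thing standing on the deck (over 0.5 N) (contact force between any of the arm, the fingers and mill above 0.5 N or contact force between any of the arm, the fingers and tub above 0.5 N or contact force between any of the arm, the fingers and jar above 0.5 N or contact force between any of the arm, the fingers and can above 0.5 N or contact force between any of the arm, the fingers and cup above 0.5 N).
It fails at once if a thing standing on the deck is lifted, tipped or shifted in or out ((height (world z) of mill above 0.05 m or angle between mill's own z axis and vertical above 0.25 rad or horizontal distance between mill and carousel above 0.09 m or horizontal distance between mill and carousel below 0.05 m) or (height (world z) of tub above 0.05 m or angle between tub's own z axis and vertical above 0.25 rad or horizontal distance between tub and carousel above 0.09 m or horizontal distance between tub and carousel below 0.05 m) or (height (world z) of jar above 0.05 m or angle between jar's own z axis and vertical above 0.25 rad or horizontal distance between jar and carousel above 0.09 m or horizontal distance between jar and carousel below 0.05 m) or (height (world z) of can above 0.05 m or angle between can's own z axis and vertical above 0.25 rad or horizontal distance between can and carousel above 0.09 m or horizontal distance between can and carousel below 0.05 m) or (height (world z) of cup above 0.05 m or angle between cup's own z axis and vertical above 0.25 rad or horizontal distance between cup and carousel above 0.09 m or horizontal distance between cup and carousel below 0.05 m)).
It fails at once if the bowl or colander is moved more than 15 mm (distance of any of rice_bowl, colander from where it was at the start of the episode above 0.015 m).
It fails at once if the carousel is gripped or shoved hard (over 30 N from the fingers), or pushed with more than the fingers (contact force between the fingers and carousel above 30 N or contact force between the arm and carousel above 2 N).
It fails at once if the carousel is whirled round (faster than 2.5 rad/s) (angular speed of carousel above 2.5 rad/s).
It also fails if it takes over 48 s, if anything falls off the work surface, if the arm or the gripper's body presses on something with over 40 N, if the wrist force passes 120 N, or if a joint passes its speed limit or range.

## Working session

There is one attempt and no reset: what is moved stays moved. The work goes in short steps, Python scripts to look and compute and a tool call to move; the robot and the scene stay as the last step left them, time stands still between calls to the robot, and variables do not carry over. Pictures are saved under pics/ and viewed, at most 10 in all, crops included, and the job is handed in when it is done.

Besides the shell and the picture viewer there is one more tool, called by a JSON object that holds its "op" and its "data", one argument or row to a line. send_rows: Moves the arm, as the interface text tells. Its arguments: {"type":"object","properties":{"targets":{"type":"array"},"grip":{"type":"number"},"squeeze":{"type":"number"}},"required":["targets"]}

```bash
mkdir -p pics; ls
cat > h.py <<'E'
import numpy as np, cv2
from rig import ctrl
def ray_z(cam,uv,z):
    c=ctrl.calibration(cam); V=np.array(c["view"]); R,t=V[:3,:3],V[:3,3]
    d=R.T@np.array([(uv[0]-c["cx"])/c["fx"],(uv[1]-c["cy"])/c["fy"],1]); o=-R.T@t
    return o+d*(z-o[2])/d[2]
def proj(cam,p):
    c=ctrl.calibration(cam); V=np.array(c["view"]); q=V[:3,:3]@np.array(p)+V[:3,3]
    return [c["fx"]*q[0]/q[2]+c["cx"],c["fy"]*q[1]/q[2]+c["cy"]]
def cloud(cam,D):
    c=ctrl.calibration(cam); V=np.array(c["view"]); v,u=np.mgrid[:420,:560]
    P=np.stack([(u-c["cx"])/c["fx"]*D,(v-c["cy"])/c["fy"]*D,D],-1)
    return (P-V[:3,3])@V[:3,:3]
E
python3 - <<'E'
from h import *
ims=[]
for cam in("top","scene"):
    im,D=ctrl.capture(cam); ims.append(im); np.save(cam+".npy",D)
    for q,z in(("stand",0),("carousel",28),("peg",95),("mill",40),("tub",40),("jar",40),("can",40),("cup",40),("rice_bowl",0),("colander",0)):
        for r in ctrl.place_of(cam,q)[:7 if q=="peg" else 2]:
            print(cam,q,round(r["conf"],2),np.round(r["uv"]),np.round(ray_z(cam,r["uv"],z)[:2]))
    cv2.imwrite(f"pics/{cam}0.png",im[:,:,::-1])
print(ctrl.sense()["time_s"])
E
```

```text
pics
top carousel 0.63 [229. 178.] [595. 107.]
top peg 0.63 [223. 226.] [466. 113.]
top mill 0.87 [215. 198.] [541. 141.]
top mill 0.84 [124. 158.] [644. 378.]
top tub 0.87 [228. 148.] [673. 109.]
top tub 0.19 [204. 167.] [623. 172.]
top jar 0.67 [245. 195.] [550.  66.]
top can 0.75 [256. 165.] [629.  37.]
top can 0.66 [447. 202.] [ 537. -450.]
top cup 0.88 [205. 168.] [619. 168.]
top rice_bowl 0.8 [120. 214.] [503. 392.]
top colander 0.77 [447. 204.] [ 538. -463.]
top colander 0.62 [215. 198.] [549. 146.]
scene carousel 0.71 [322. 211.] [599.  98.]
scene peg 0.71 [283. 177.] [457. 117.]
scene mill 0.85 [256. 183.] [358. 124.]
scene mill 0.84 [275. 157.] [337. 294.]
scene tub 0.65 [343. 213.] [662. 103.]
scene jar 0.62 [301. 212.] [553.  50.]
scene jar 0.49 [323. 219.] [622.  50.]
scene can 0.55 [325. 220.] [628.  49.]
scene cup 0.83 [338. 192.] [609. 197.]
scene rice_bowl 0.97 [331. 165.] [502. 394.]
scene colander 0.93 [199. 340.] [ 537. -459.]
1.1
```

View pics/top0.png

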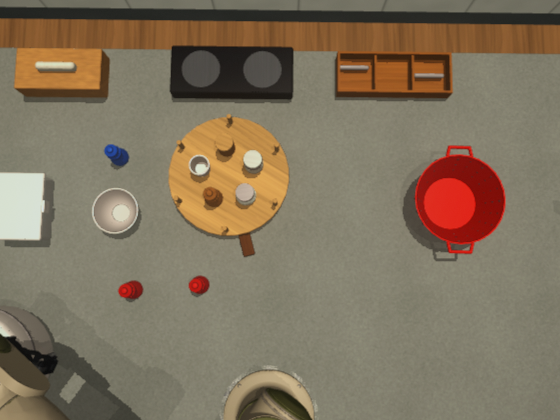

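View pics/scene0.png

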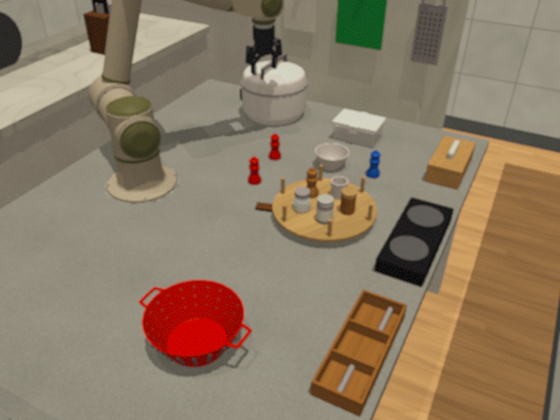

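The wooden waisted mill is on the deck at top (212,196). The look-alikes, red at (130,290) and (199,285) and blue at (116,155), stand on the counter and don't fit. Next I'll measure the axis, tongue and pegs and enlarge a crop.

Run:
```python
from h import *
im=cv2.imread("pics/top0.png"); D=np.load("top.npy"); P=cloud("top",D)
X,Y,Z=P[...,0],P[...,1],P[...,2]
near=np.hypot(X-597,Y-105)<260
m=near&(abs(Z-40)<6)&(np.hypot(X-597,Y-105)<175)
cn=max(cv2.findContours(m.astype(np.uint8),0,1)[0],key=cv2.contourArea)
h=cv2.convexHull(cn)[:,0]
W=np.array([ray_z("top",p,40)[:2] for p in h])
A=np.c_[2*W,np.ones(len(W))]; s=np.linalg.lstsq(A,(W**2).sum(1),rcond=None)[0]
c=s[:2]; print("axis",c,"R",np.sqrt(s[2]+c@c))
def blob(mask,z,name,minA=2):
    n,l,st,ce=cv2.connectedComponentsWithStats(mask.astype(np.uint8))
    for i in range(1,n):
        if st[i,4]>=minA:
            w=ray_z("top",ce[i],z)[:2]; d=w-c
            print(name,np.round(ce[i],1),st[i,4],np.round(w,1),"r",round(np.hypot(*d),1),"ang",round(np.degrees(np.arctan2(d[1],d[0]))%360,1))
r=np.hypot(X-c[0],Y-c[1])
blob((r>115)&(r<175)&(Z>60),88,"peg")
blob((r<105)&(Z>75),100,"obj",6)
hsv=cv2.cvtColor(im,cv2.COLOR_BGR2HSV)
G=np.array([[ray_z("top",(u,v),14)[:2] for u in range(220,280)] for v in range(220,270)])
g=np.zeros((420,560),bool); rr=np.hypot(*(G-c).transpose(2,0,1)); g[220:270,220:280]=(rr>168)&(rr<215)
t=g&(hsv[...,1]>110)&(hsv[...,2]<140)
blob(t,14,"tongue",10)
k=np.argwhere(t)[:,::-1].astype(np.float32); W=np.array([ray_z("top",p,14)[:2] for p in k],np.float32)
print(cv2.minAreaRect(W), cv2.fitLine(W,2,0,.01,.01).ravel())
cv2.imwrite("pics/crop.png",cv2.resize(im[105:270,155:305],None,fx=3.6,fy=3.6,interpolation=2))
for a in(0,):
  for rad in(0,155,210): print(proj("top",[c[0]-rad,c[1],14]))
```

```text
axis [602.67384666 107.11318454] R 153.9382580923987
peg [229.4 117.2] 35 [740.3 104.1] r 137.6 ang 358.7
peg [180.  143.1] 35 [672.8 225.2] r 137.4 ang 59.3
peg [276.7 145.5] 31 [669.  -15.2] r 139.2 ang 298.5
peg [177.4 198.5] 33 [533.7 227.1] r 138.4 ang 119.9
peg [275.1 200.8] 29 [530.3 -12.7] r 140.0 ang 238.8
peg [225.1 227.9] 27 [462.5 108.6] r 140.2 ang 179.4
obj [224.7 142.7] 310 [671.9 112.9] r 69.5 ang 4.8
obj [253.  160.2] 340 [628.6  42.5] r 69.7 ang 291.9
obj [198.5 163.2] 162 [619.8 176.1] r 71.1 ang 76.0
obj [245.1 192.6] 310 [548.2  60.4] r 71.7 ang 220.6
obj [210.8 194. ] 189 [544.  143.9] r 69.2 ang 147.9Traceback (most recent call last):
  File "<stdin>", line 21, in <module>
  File "h.py", line 4, in ray_z
    c=ctrl.calibration(cam); V=np.array(c["view"]); R,t=V[:3,:3],V[:3,3]
ValueError: time passes only in moves, steps and waits
```

```bash
sed -i 's/^from rig import ctrl/from rig import ctrl as _c, ctrl\nimport functools\ncal=functools.lru_cache(None)(lambda n:_c.calibration(n))/; s/c=ctrl.calibration(cam)/c=cal(cam)/' h.py
cat > meas.py <<'E'
from h import *
c=np.array([601.6,106.4])
def ang(w): d=w-c; return np.degrees(np.arctan2(d[1],d[0]))%360
def meas(im,D):
    P=cloud("top",D); X,Y,Z=P[...,0],P[...,1],P[...,2]; r=np.hypot(X-c[0],Y-c[1])
    def blob(mask,z,name,minA=6):
        n,l,st,ce=cv2.connectedComponentsWithStats(mask.astype(np.uint8))
        for i in range(1,n):
            if st[i,4]>=minA:
                w=ray_z("top",ce[i],z)[:2]; print(name,np.round(ce[i],1),st[i,4],np.round(w,1),"r",round(np.hypot(*(w-c)),1),"ang",round(ang(w),1))
    blob((r>115)&(r<175)&(Z>60)&(Z<110),88,"peg"); blob((r<105)&(Z>75),100,"obj"); blob((r<105)&(Z>116)&(Z<150),128,"knob",2)
E
python3 - <<'E'
from meas import *
im=cv2.imread("pics/top0.png"); D=np.load("top.npy"); meas(im,D)
hsv=cv2.cvtColor(im,cv2.COLOR_BGR2HSV); v,u=np.mgrid[222:270,220:280]
W=np.array([ray_z("top",p,14)[:2] for p in zip(u.ravel(),v.ravel())],np.float32)
r=np.hypot(*(W-c).T); s=hsv[v.ravel(),u.ravel()]
W=W[(r>165)&(r<218)&(s[:,1]>110)&(s[:,2]<150)]
print(len(W),W.mean(0),ang(W.mean(0)),cv2.minAreaRect(W),cv2.fitLine(W,2,0,.01,.01).ravel())
cv2.imwrite("pics/crop.png",cv2.resize(im[105:270,155:305],None,fx=3.6,fy=3.6,interpolation=2))
E
```

```text
peg [229.4 117.2] 35 [740.3 104.1] r 138.7 ang 359.0
peg [180.  143.1] 35 [672.8 225.2] r 138.5 ang 59.1
peg [276.7 145.5] 31 [669.  -15.2] r 139.1 ang 299.0
peg [177.4 198.5] 33 [533.7 227.1] r 138.5 ang 119.4
peg [275.1 200.8] 29 [530.3 -12.7] r 138.8 ang 239.1
peg [225.1 227.9] 27 [462.5 108.6] r 139.1 ang 179.1
obj [224.7 142.7] 310 [671.9 112.9] r 70.6 ang 5.3
obj [253.  160.2] 340 [628.6  42.5] r 69.4 ang 292.9
obj [198.5 163.2] 162 [619.8 176.1] r 72.0 ang 75.3
obj [245.1 192.6] 310 [548.2  60.4] r 70.5 ang 220.7
obj [210.8 194. ] 189 [544.  143.9] r 68.7 ang 147.0
knob [246.2 154. ] 4 [637.9  57.5] r 60.9 ang 306.6
knob [250.  153.3] 3 [639.6  48.5] r 69.3 ang 303.3
knob [256.2 152.8] 5 [641.1  33.6] r 82.8 ang 298.5
knob [251.5 155.5] 2 [634.3  44.8] r 69.8 ang 298.0
knob [255.9 158.1] 14 [628.1  34.2] r 76.9 ang 290.2
knob [260.3 156. ] 3 [633.3  23.5] r 88.7 ang 291.0
knob [247.3 160. ] 22 [623.1  54.8] r 55.9 ang 292.6
knob [260. 160.] 3 [623.5  24.2] r 85.1 ang 284.9
knob [251.  160.5] 2 [622.1  45.8] r 64.0 ang 288.7
knob [255.3 163.2] 17 [615.6  35.4] r 72.4 ang 281.2
knob [250.4 165.9] 7 [609.  47.] r 59.9 ang 277.1
knob [210. 193.] 146 [542.2 142.3] r 69.4 ang 148.9
189 [421.13235  59.46572] 194.57799023874475 ((420.97003173828125, 59.47062301635742), (43.45572280883789, 28.471153259277344), 15.844923973083496) [9.6367055e-01 2.6709375e-01 4.2113239e+02 5.9465733e+01]
```

View pics/crop.png

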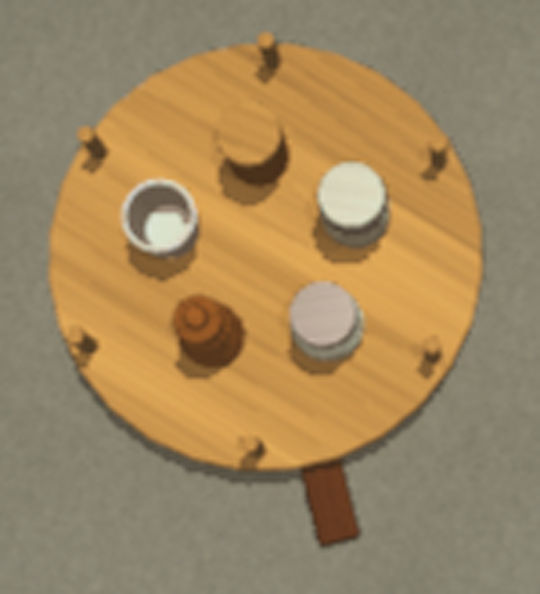

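The crop shows the wooden waisted mill with its knob at (200,325) and the tongue at (330,505). The mill is at about 148° and the tongue at 194.6°, so the deck must turn about +46.5°. I'll push the front peg (179°) towards -y.

Run:
```python
from h import *
from scipy.spatial.transform import Rotation as R
s=ctrl.sense(); q=s["ee_rot"]; M=R.from_quat([q[1],q[2],q[3],q[0]]).as_matrix()
print(s["eef_pos"],np.round(M,3),"yaw x",np.degrees(np.arctan2(M[1,0],M[0,0])),s["joints"],s["time_s"],s["grip_width"])
```

```text
[191.71384749 488.75564326 231.29432578] [[-0.931  0.365 -0.   ]
 [ 0.365  0.931  0.   ]
 [ 0.     0.    -1.   ]] yaw x 158.5825964097796 [ 9.73602764e-01  3.12905304e-01  1.49769240e+00  3.06045408e-05
  1.33099929e+00 -2.23396622e-01] 1.1 1.0013581848375197
```

{"op": "send_rows", "data": {
  "targets": [
    {"offset": [2.3,-2.8,0],"spin": -0.11},
    {"offset": [4.6,-5.7,0],"spin": -0.22},
    {"offset": [6.9,-8.6,0],"spin": -0.33},
    {"offset": [9.2,-11.5,0],"spin": -0.44},
    {"offset": [11.5,-14.4,0],"spin": -0.55},
    {"offset": [13.8,-17.3,0],"spin": -0.66},
    {"offset": [16.1,-20.2,0],"spin": -0.77},
    {"offset": [18.4,-23.0,0],"spin": -0.88}
  ],
  "grip": 0
}}

```text
time_s: 1.77
eef_pos: [376.5, 257.1, 231.5]
ee_rot: [0.0, 0.589, 0.808, 0.0]
force: [0.6, 0.7, 0.7]
grip_width: 0.001
grip_force: 0.0
```

{"op": "send_rows", "data": {
  "targets": [
    {"offset": [2.3,-2.8,0],"spin": -0.055},
    {"offset": [4.6,-5.7,0],"spin": -0.055},
    {"offset": [6.9,-8.6,0],"spin": -0.055},
    {"offset": [8.5,-10.7,0],"spin": -0.055},
    {"offset": [8.5,-10.7,0],"spin": -0.055},
    {"offset": [8.5,-10.7,0],"spin": -0.055}
  ]
}}

```text
time_s: 2.27
eef_pos: [461.1, 151.0, 231.1]
ee_rot: [-0.0, 0.61, 0.793, -0.0]
force: [-0.4, 0.3, 0.2]
grip_width: 0.001
grip_force: 0.0
```

{"op": "send_rows", "data": {
  "targets": [
    {"offset": [0,0,-3.5]},
    {"offset": [0,0,-7]},
    {"offset": [0,0,-10]},
    {"offset": [0,0,-12.5]},
    {"offset": [0,0,-14.5]},
    {"offset": [0,0,-15.9]},
    {"offset": [0,0,-15.9]}
  ]
}}

```text
invalid input
```

Run:
```python
from h import *
p=ctrl.sense()["eef_pos"];print(p)
for a in range(165,222,3):
    print(a,np.round((np.array([601.6+140*np.cos(np.radians(a)),106.4+140*np.sin(np.radians(a))])-p[:2])/10,2))
```

```text
[461.069971   150.96562346 231.06700168]
165 [ 0.53 -0.83]
168 [ 0.36 -1.55]
171 [ 0.23 -2.27]
174 [ 0.13 -2.99]
177 [ 0.07 -3.72]
180 [ 0.05 -4.46]
183 [ 0.07 -5.19]
186 [ 0.13 -5.92]
189 [ 0.23 -6.65]
192 [ 0.36 -7.37]
195 [ 0.53 -8.08]
198 [ 0.74 -8.78]
201 [ 0.98 -9.47]
204 [  1.26 -10.15]
207 [  1.58 -10.81]
210 [  1.93 -11.46]
213 [  2.31 -12.08]
216 [  2.73 -12.69]
219 [  3.17 -13.27]
```

Spin seems required.

{"op": "send_rows", "data": {
  "targets": [
    {"offset": [0,0,-3.5],"spin": 0},
    {"offset": [0,0,-7],"spin": 0},
    {"offset": [0,0,-10],"spin": 0},
    {"offset": [0,0,-12.5],"spin": 0},
    {"offset": [0,0,-14.5],"spin": 0},
    {"offset": [0,0,-15.9],"spin": 0},
    {"offset": [0,0,-15.9],"spin": 0}
  ]
}}

```text
time_s: 2.85
eef_pos: [458.6, 152.6, 70.1]
ee_rot: [-0.002, 0.608, 0.794, -0.002]
force: [-0.8, -0.4, -0.8]
grip_width: 0.001
grip_force: 0.0
```

{"op": "send_rows", "data": {
  "targets": [
    {"offset": [0.3,-0.9,0],"spin": 0},
    {"offset": [0.25,-1.6,0],"spin": 0},
    {"offset": [0.2,-2.1,0],"spin": 0},
    {"offset": [0.2,-2.5,0],"spin": 0},
    {"offset": [0.15,-3.0,0],"spin": 0},
    {"offset": [0.1,-3.5,0],"spin": 0},
    {"offset": [0.05,-4.0,0],"spin": 0},
    {"offset": [0.05,-4.4,0],"spin": 0}
  ]
}}

```text
time_s: 3.52
eef_pos: [461.1, 107.2, 72.4]
ee_rot: [0.0, 0.609, 0.793, 0.0]
force: [-0.1, 0.2, 0.1]
grip_width: 0.003
grip_force: 0.3
```

{"op": "send_rows", "data": {
  "targets": [
    {"offset": [0.02,-0.6,0],"spin": 0},
    {"offset": [0.06,-1.2,0],"spin": 0},
    {"offset": [0.12,-1.8,0],"spin": 0},
    {"offset": [0.22,-2.4,0],"spin": 0},
    {"offset": [0.34,-3.0,0],"spin": 0},
    {"offset": [0.48,-3.6,0],"spin": 0},
    {"offset": [0.6,-4.0,0],"spin": 0},
    {"offset": [0.7,-4.3,0],"spin": 0}
  ]
}}

```text
time_s: 4.18
eef_pos: [468.4, 64.2, 72.3]
ee_rot: [0.0, 0.609, 0.793, -0.0]
force: [-0.2, 1.2, 0.1]
grip_width: -0.001
grip_force: 0.4
```

Run:
```python
from meas import *
s=ctrl.sense(); im,D=ctrl.capture("top"); meas(im,D); print(s["eef_pos"],ang(s["eef_pos"][:2]),s["force"],s["dq"])
cv2.imwrite("pics/mid.png",cv2.resize(im[105:270,155:305],None,fx=3.6,fy=3.6,interpolation=2)[:,:,::-1])
```

```text
peg [204.2 122.4] 36 [726.1 166.7] r 138.3 ang 25.8
peg [259.6 126.8] 31 [716.4  28. ] r 139.0 ang 325.7
peg [171.2 167.2] 38 [611.6 244.9] r 138.8 ang 85.9
peg [283.1 176.5] 28 [591.1 -31.9] r 138.7 ang 265.6
peg [194.2 217.8] 30 [486.6 184.5] r 139.0 ang 145.8
obj [212.1 146.7] 302 [661.7 143.7] r 70.7 ang 31.8
obj [245.4 149.7] 347 [654.8  61.7] r 69.5 ang 320.0
obj [198.2 176.3] 167 [587.4 175.7] r 70.8 ang 101.6
obj [252.9 181.9] 307 [574.7  42. ] r 69.8 ang 247.3
obj [218.1 193.9] 212 [544.2 126.2] r 60.7 ang 161.0
knob [216.  140.3] 3 [670.8 131. ] r 73.4 ang 19.6
knob [245.9 144.1] 39 [662.2  58.8] r 77.1 ang 321.9
knob [244.8 141.5] 4 [668.6  61.7] r 80.6 ang 326.3
knob [206.5 142.5] 2 [665.2 153.8] r 79.3 ang 36.7
knob [218.5 147. ] 2 [654.4 124.6] r 55.8 ang 19.0
knob [239.5 152.2] 11 [642.2  73.9] r 52.0 ang 321.3
knob [244.  148.5] 2 [651.3  63.2] r 65.9 ang 319.0
knob [247.4 149.8] 5 [648.2  54.9] r 69.5 ang 312.2
knob [242.4 151.6] 5 [643.7  66.9] r 57.7 ang 316.8
knob [248.9 153.8] 16 [638.6  51. ] r 66.6 ang 303.7
knob [222.5 191. ] 6 [547.3 112.5] r 54.6 ang 173.6
[468.40076717  64.16251387  72.27967176] 197.59382500319344 [-0.18584401  1.20937244  0.0726654 ] [-0.06577029  0.01484763 -0.0206435   0.00185466  0.0083617  -0.06896367]
```

View pics/mid.png

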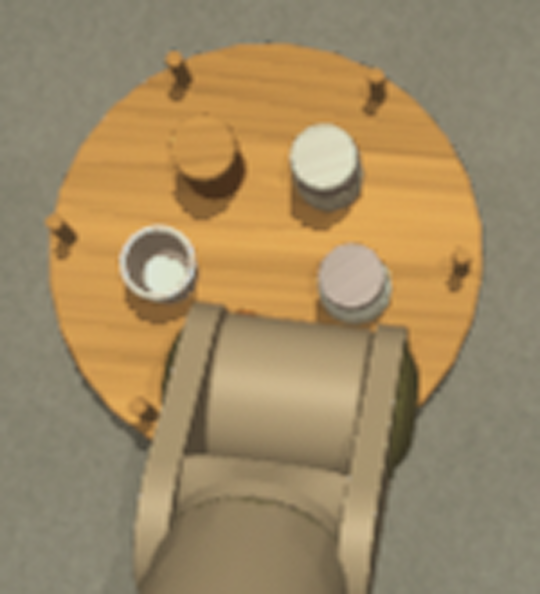

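{"op": "send_rows", "data": {
  "targets": [
    {"offset": [0.15,-0.55,0],"spin": 0},
    {"offset": [0.41,-1.23,0],"spin": 0},
    {"offset": [0.72,-1.9,0],"spin": 0},
    {"offset": [1.0,-2.45,0],"spin": 0},
    {"offset": [1.3,-2.95,0],"spin": 0},
    {"offset": [1.55,-3.38,0],"spin": 0},
    {"offset": [1.77,-3.7,0],"spin": 0},
    {"offset": [1.9,-3.9,0],"spin": 0}
  ]
}}

```text
time_s: 4.9
eef_pos: [487.4, 25.3, 72.2]
ee_rot: [-0.0, 0.609, 0.793, -0.0]
force: [0.1, 1.0, -0.8]
grip_width: -0.001
grip_force: 0.3
```

{"op": "send_rows", "data": {
  "targets": [
    {"offset": [0.09,-0.12,0],"spin": 0},
    {"offset": [0.17,-0.23,0],"spin": 0},
    {"offset": [0.24,-0.31,0],"spin": 0},
    {"offset": [0.27,-0.35,0],"spin": 0},
    {"offset": [0.27,-0.35,0],"spin": 0}
  ]
}}

```text
time_s: 5.32
eef_pos: [489.9, 22.3, 72.3]
ee_rot: [-0.0, 0.609, 0.793, -0.0]
force: [-0.5, -0.7, 0.2]
grip_width: -0.002
grip_force: 0.1
```

Run:
```python
from meas import *
s=ctrl.sense(); im,D=ctrl.capture("top"); meas(im,D); print(s["eef_pos"],ang(s["eef_pos"][:2]),s["force"])
```

```text
peg [242.2 119. ] 32 [735.9  72. ] r 138.7 ang 345.6
peg [188.2 133.1] 35 [698.4 205.7] r 138.7 ang 45.7
peg [281.5 157.5] 28 [638.9 -27.4] r 138.9 ang 285.6
peg [172.5 186.2] 35 [564.  240.2] r 139.0 ang 105.7
peg [211.8 226. ] 25 [466.9 141.1] r 139.1 ang 165.5
obj [237.2 144.9] 353 [666.8  82. ] r 69.6 ang 339.5
obj [204.6 152.9] 309 [645.9 161.7] r 70.9 ang 51.3
obj [245.2 179.2] 627 [581.2  60.9] r 49.8 ang 245.9
obj [201.9 185.4] 165 [565.  166.1] r 70.1 ang 121.5
knob [233.3 135.7] 3 [682.7  89.5] r 82.9 ang 348.2
knob [237.2 138.2] 15 [676.6  80. ] r 79.5 ang 340.6
knob [229.7 138.7] 3 [675.2  98.2] r 74.1 ang 353.6
knob [242.7 139.6] 10 [673.3  66.7] r 81.9 ang 331.0
knob [233.8 146. ] 28 [657.2  87.8] r 58.7 ang 341.5
knob [234.8 143. ] 4 [664.7  85.7] r 66.4 ang 341.8
knob [239.5 143. ] 2 [664.8  74.2] r 70.9 ang 333.0
knob [243.7 142.3] 3 [666.5  64.2] r 77.4 ang 327.0
knob [200.5 145. ] 2 [658.9 168.1] r 84.2 ang 47.1
knob [228.  144.5] 2 [660.8 101.9] r 59.4 ang 355.6
knob [230.7 148. ] 3 [652.2  95.3] r 51.8 ang 347.6
knob [240.2 148.5] 6 [651.2  72.4] r 60.2 ang 325.6
knob [237.5 151. ] 2 [645.   78.7] r 51.5 ang 327.5
[489.90792657  22.26217243  72.27481524] 216.99077652078375 [-0.47020007 -0.72082151  0.23535952]
```

{"op": "send_rows", "data": {
  "targets": [
    {"offset": [-0.5,0.3,0],"spin": 0},
    {"offset": [-1.2,1.0,0],"spin": 0},
    {"offset": [-1.6,1.3,1.5],"spin": 0},
    {"offset": [-1.6,1.3,5],"spin": 0},
    {"offset": [-1.6,1.3,9],"spin": 0},
    {"offset": [-1.6,1.3,13],"spin": 0},
    {"offset": [-1.6,1.3,16],"spin": 0}
  ]
}}

```text
time_s: 5.95
eef_pos: [473.5, 35.9, 235.5]
ee_rot: [0.001, 0.608, 0.794, 0.001]
force: [0.8, -0.5, 0.6]
grip_width: -0.0
grip_force: 0.0
```

{"op": "send_rows", "data": {
  "targets": [
    {"offset": [-2,3.5,0],"spin": 0},
    {"offset": [-4,7,0],"spin": 0},
    {"offset": [-6,10.5,0],"spin": 0},
    {"offset": [-8,14,0],"spin": 0},
    {"offset": [-10,17.5,0],"spin": 0},
    {"offset": [-12,21,0],"spin": 0},
    {"offset": [-14,24.5,0],"spin": 0},
    {"offset": [-14,28,0],"spin": 0}
  ]
}}

```text
time_s: 6.62
eef_pos: [330.0, 316.9, 232.6]
ee_rot: [-0.0, 0.608, 0.794, -0.0]
force: [1.7, -0.6, 1.5]
grip_width: -0.0
grip_force: 0.0
```

Run:
```python
from meas import *
im,D=ctrl.capture("top"); meas(im,D)
r=ctrl.place_of("top","mill")
for x in r[:3]: w=ray_z("top",x["uv"],40); print(x["conf"],x["uv"],w[:2],ang(w[:2]))
o=im.copy()[:,:,::-1].copy(); a=np.radians(194.7)
q=lambda R,z:tuple(int(round(16*t)) for t in proj("top",[c[0]+R*np.cos(a),c[1]+R*np.sin(a),z]))
big=cv2.resize(o[105:270,155:305],None,fx=3.6,fy=3.6,interpolation=2)
f=lambda R,z:tuple(int((t-k)*3.6) for t,k in zip(proj("top",[c[0]+R*np.cos(a),c[1]+R*np.sin(a),z]),(154.5,104.5)))
for R,z,col in((70,40,(255,0,0)),(70,135,(0,0,255)),(180,14,(0,255,0)),(210,14,(0,255,0))): cv2.circle(big,f(R,z),3,col,-1)
cv2.imwrite("pics/end.png",big); s=ctrl.sense();print(s["eef_pos"],s["time_s"])
```

```text
peg [242.2 119.1] 33 [735.7  71.9] r 138.5 ang 345.6
peg [188.2 133.2] 36 [698.1 205.5] r 138.4 ang 45.8
peg [281.5 157.5] 28 [638.9 -27.4] r 138.9 ang 285.6
peg [172.5 186.2] 35 [564.  240.2] r 139.0 ang 105.7
peg [266.9 211.4] 27 [503.9   7.1] r 139.3 ang 225.5
peg [212. 226.] 27 [466.8 140.5] r 139.0 ang 165.8
obj [237.2 144.8] 346 [667.1  82.1] r 69.9 ang 339.7
obj [204.6 152.8] 309 [646.  161.7] r 70.9 ang 51.2
obj [255.2 172.5] 308 [598.1  36.8] r 69.7 ang 267.1
obj [201.8 185.2] 166 [565.3 166.3] r 70.1 ang 121.2
obj [233.3 197.2] 188 [536.6  89. ] r 67.3 ang 195.0
knob [232.9 139. ] 28 [674.5  90.3] r 74.6 ang 347.5
knob [239.5 135. ] 2 [684.5  74.6] r 88.8 ang 339.0
knob [237.3 137.8] 6 [677.5  79.7] r 80.4 ang 340.6
knob [241.  143.4] 35 [663.8  70.6] r 71.7 ang 330.1
knob [236.2 145.6] 5 [658.3  82.1] r 61.7 ang 336.8
knob [230.2 146.2] 4 [656.5  96.4] r 55.8 ang 349.7
knob [232. 149.] 3 [649.8  92. ] r 50.3 ang 343.4
knob [242.  148.5] 2 [651.3  68. ] r 62.8 ang 322.3
knob [204.  154.5] 2 [635.6 159. ] r 62.6 ang 57.1
knob [232.8 196.2] 149 [535.   87.8] r 69.1 ang 195.6
0.61 [120.9, 159.0] [641.08589757 384.4287712 ] 81.91685780193838
0.58 [135.3, 289.4] [310.90034383 333.38253173] 142.01676271147434
0.51 [235.0, 200.7] [536.0503249   89.88922824] 194.13767666318986
[331.8746831  318.55586367 232.12508327] 6.7167
```

View pics/end.png

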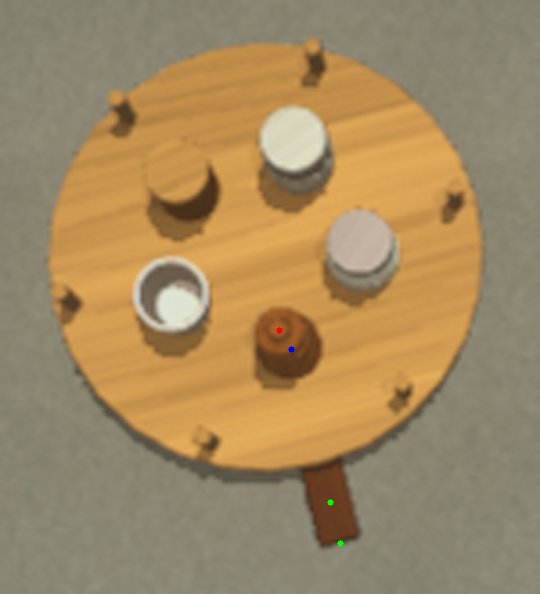

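The projected markers land on the mill's knob (279,330) and on the tongue's middle line (330,503)–(340,543). Everything on the deck is upright and the hand is clear, so I'm handing in.

```bash
python3 -c "
from rig import ctrl
print(ctrl.finish_job())"
```

```text
the job is handed in; nothing more can be done
None
```

I turned the carousel about 46.5° by pushing its front peg; the pepper mill measured within about 1° (roughly 1 mm) of the tongue's middle line, the hand is clear, and the job is handed in (no verdict was returned).

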